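# Shut and lock the cover of the control box

## Robot

A 6-joint arm with a two-finger parallel gripper is mounted at the origin on a cart in front of the work surface, level with it; the furniture and walls round the work are solid. World frame = base frame: x ahead of the robot, y to its left, z up, the work surface at z = 0. Lengths are in m, angles in rad, forces in N, time in s.
With the tool pointing down it reaches from about 0.375 to 0.9 m from the base axis. Payload 3.1 kg.
Tool frame: the origin (TCP) lies between the finger pads; the fingertips stand robot.tip_extent ahead of it and the grasp point (between the pads) lies 3 mm ahead of it (robot.tip_extent is the distance from the TCP to the fingertips, in m); z points along the fingers, x is the direction in which the jaws open and shut, and the axes are right-handed (so a half turn about z gives the same grasp; the last joint's range is limited). The gripper opens to 87 mm and grips with 3 to 60 N. Pads are 19 mm wide; open, the fingers measure 117 mm over their backs; the gripper's body (75 mm by 190 mm) begins 51 mm behind the grasp point.
Start: joints at [-0.178, 0.527, 1.433, -0, 1.181, -0.178], TCP at [0.625, 0, 0.245] pointing down, gripper open.
Joint ranges: [-3.08, 3.08], [-0.75, 2.2], [0.22, 2.44], [-1.43, 4.57], [0, 2.65], [-2.85, 2.85]. Speed limits (rad/s): [2.79, 2.79, 3.14, 3.14, 3.14, 3.14].

## Interface

Orientations are given as a unit quaternion [x, y, z, w].
In Python, from rig import robot, cams gives the robot as it stands.
- The arm moves only by the tool carry_out, never from a script. Its argument "steps" is a list of rows, each a list of 3 entries, a list of its own where there are three numbers: the shift along the world's x, y, z in cm, then the turn about the world's z in degrees, then the closure, from 0 (fully open) to 1 (shut). In form: [[[dx, dy, dz], spin, fingers], ...]. A call has 1 to 10 rows; each row shifts and turns the pose as measured when the row begins; what a row does not reach is not made up. A row lasts 1/10 s, in which the tool goes at most 50 mm and 8.59 degrees, less where a joint would pass 70% of its speed; a pose out of reach is approached as far as the arm can. A call with a gripper value outside its range is refused whole. The fingers move at their own pace and stop on an object; "squeeze" is the grip in N (left out, the last holds). Time passes only in rows, so rows that do not move let the fingers close. It gives the time, the measured TCP pose, the force and the opening at its end, in the units of the state.
- robot.get_obs(): the state, without advancing time (a new reading comes with each control period).
- cams.camera(name): name is "scene" or "side" or "wrist"; returns a dict with "pixels" (480x640x3 uint8, red, green, blue), "fx", "fy", "cx", "cy" (pixels), "k1" (the pictures are not rectified: a ray, as slopes to the right and down, at radius r is drawn at 1 + k1 r^2 times it, then the intrinsics apply), "eye" and "rotation" of the camera in the world. Camera axes: x right, y up, looking along -z (the intrinsics and any distortion apply to the point x, -y, -z); pixel columns grow to the right and rows downward; lengths in m; the calibration is good to about 2 mm. A picture is of the moment at which its call begins. There is no depth.
- robot.hand_in(): hands the job in, once; it reports no verdict.
The state is a dict: "time": time; "q": joint angles; "joint_velocities": joint speeds; "joint_torque": joint torques, N m; "position": TCP position; "tool_rot": TCP orientation; "ft_force": force on the tool from outside, world axes, zero at the start; "moment": the same for the moment, N m; "grip_width": finger opening in m.
Only numpy, scipy, OpenCV 4.12 (cv2) and the standard library are available. Lean on these libraries where they do the work, as an engineer would, in place of code of your own. Each camera call takes 0.05 s, during which the arm holds its last target. There are 200 camera calls.

## Task

The grey control box on the worktop stands open: swing its hinged cover down shut, then push the cover's sprung stud in and turn it clockwise a quarter turn until it locks, so that it stays held down when you let go. The catch inside may sit askew, so feel for its slot, and it is fragile, so do not force it: press and turn no harder than the spring needs, and stop turning when you meet the stop. Leave the things round the box where they are.

Things in the scene. Friction and masses are not known exactly. Their poses are not given: they have to be found in the camera images.
- enclosure: Grey open plastic box fixed to the worktop, 150 (x) x 190 (y) x 62 mm high. Origin: centre of its underside; x points from its front (robot side) to its hinge side, y along the hinge, z up. White modules fill its rear half; the catch for the stud stands inside, 45 mm in front of the centre.
- cover (a joint): Cover angle: 0 shut flat, grows as it opens, at most 1.3. Flat grey plate, 155 mm from hinge to free edge (robot side), 192 mm wide, 5 mm thick. Hinge line: along the box's y, 80 mm behind its centre, 62 mm above the worktop, level with the plate's underside. The stiff hinge (0.25 N m) lets it stay where it is left.
- cover_hinge (a point): Middle of the hinge line (2.5 mm above it when shut). It turns with the cover.
- cover_edge (a point): Middle of the cover's free edge on its outer face, 155 mm from the hinge line. Turns with the cover: x from edge to hinge, y along the edge, z out of the outer face. Shut, the outer face is 67 mm above the worktop.
- stud_grip (a point): Centre of the stud's black grip bar on the cover, 125 mm from the hinge line, midway across. Bar 38 mm long (x), 12 thick (y), 22 high (z), on a round flange 38 mm across, 6 thick, whose top is 11 mm below this point; cover shut and stud out, 87.5 mm above the worktop. Fingers holding the bar can press on the flange. Bar, flange and hidden cross-pin turn as one.
- stud_press (a joint): How far the stud is pressed in (m), 0 out. Spring 3 N at 0, 9 N at 12 mm. Cover shut: pin across the catch stops at 1.5 mm; in line with the slot it goes in to the bottom at 12 mm; past 11 mm it can be turned on; locked it springs back to about 8.4 mm. Let go when turned too little, it comes out or stays at 11 mm, not locked.
- stud_turn (a joint): Stud angle, rad, clockwise from above positive; at 0 the bar lies along the box's x. Starts at -0.75 to -0.65. The catch's slot is at 0, askew up to 0.4 either way (unseen), and admits the pin within 0.1. Once in, it turns clockwise only, 1.57 from the slot, with a hard stop 0.1 beyond; let go there it springs up 2.5 mm into a notch: locked.
- receptacle: The post of the catch inside the box, 29 mm square, under the stud (origin on the stud's axis, 4 mm above the worktop). Its slotted steel top is askew on it by up to 0.4, which is not measured. The catch breaks at more than 25 N, pressed or twisted.
- tape_1_mid (a point): Bystander, loose beside the box: black roll of tape lying flat, 58 mm across, 19 mm high. The point is on its middle, 10 mm above its underside.
- transit_bolt_1_mid (a point): Bystander, loose beside the box: transit bolt with spacer, lying, 27x90x27 mm. The point is on its middle, 10 mm above its underside.
- dosing_ball_mid (a point): Bystander, loose beside the box: round translucent dosing cup, 66 mm across, 50 mm high. The point is on its middle, 10 mm above its underside.
- pegs_1_mid (a point): Bystander, loose beside the box: wooden clothes peg, 15x72x12 mm. The point is on its middle, 10 mm above its underside.
- card_holder_mid (a point): Bystander, loose beside the box: clear card holder, 40x96x54 mm. The point is on its middle, 10 mm above its underside.

How it is judged:
By the outcome, as a careful person would: the job done as asked, in the order asked, and still so for the second after the job is handed in, with the robot touching nothing.
It also fails if it takes over 72 s, if anything falls off the work surface, if the arm or the gripper's body presses on something with over 40 N, if the wrist force passes 120 N, or if a joint passes its speed limit or range.

## Working session

There is one attempt and no reset: what is moved stays moved. The work goes in short steps, Python scripts to look and compute and a tool call to move; the robot and the scene stay as the last step left them, time stands still between calls to the robot, and variables do not carry over. Pictures are saved under pics/ and viewed, about 8 in all and at most 12, crops included, and the job is handed in when it is done.

Besides the shell and the picture viewer there is one more tool, called after "Call:" in YAML: its name, and indented under it one key for each argument. carry_out: Moves the arm, as the interface text tells. Its arguments: {"type":"object","properties":{"steps":{"type":"array"},"squeeze":{"type":"number"}},"required":["steps"]}

```bash
ls; mkdir -p pics; cat > h.py <<'E'
import numpy as np, cv2
from rig import robot, cams
def snap(name,fn=None):
    c=cams.camera(name)
    if fn: cv2.imwrite('pics/'+fn,c['pixels'][:,:,::-1])
    return c
def ray(c,u,v):
    K=np.array([[c['fx'],0,c['cx']],[0,c['fy'],c['cy']],[0,0,1.]])
    p=cv2.undistortPoints(np.array([[[u,v]]],float),K,np.array([c['k1'],0,0,0.]))[0,0]
    d=np.asarray(c['rotation'])@np.array([p[0],-p[1],-1]); return np.array(c['eye']),d/np.linalg.norm(d)
def onz(c,u,v,z):
    e,d=ray(c,u,v); return e+d*(z-e[2])/d[2]
def proj(c,P):
    q=np.asarray(c['rotation']).T@(np.asarray(P,float)-np.array(c['eye'])); x,y=q[0]/-q[2],-q[1]/-q[2]; s=1+c['k1']*(x*x+y*y)
    return c['fx']*x*s+c['cx'],c['fy']*y*s+c['cy']
def two(c1,p1,c2,p2):
    e1,d1=ray(c1,*p1);e2,d2=ray(c2,*p2)
    A=np.stack([d1,-d2],1);t=np.linalg.lstsq(A,e2-e1,rcond=None)[0]
    a,b=e1+t[0]*d1,e2+t[1]*d2; return (a+b)/2,np.linalg.norm(a-b)
E
python3 - <<'E'
from h import *
a=snap('scene')['pixels'];b=snap('side')['pixels'];w=snap('wrist')['pixels']
cv2.imwrite('pics/scene0.png',a[:,:,::-1]);cv2.imwrite('pics/side0.png',b[:,:,::-1])
o=robot.get_obs();print(o,robot.tip_extent)
E
```

```text
pics
{'time': 0.15, 'q': array([-1.78494650e-01,  5.28296553e-01,  1.43361705e+00,  9.84592258e-06,
        1.18139141e+00, -1.78491233e-01]), 'joint_velocities': array([-0.00089316, -0.00282195, -0.00437805,  0.0001193 , -0.00161323,
        0.00032449]), 'joint_torque': array([ 9.14956272e-04, -4.40429199e+01, -1.76841742e+01,  6.33679633e-02,
        5.52540855e-02, -1.06930895e-04]), 'position': array([6.24471242e-01, 1.30826859e-04, 2.43766518e-01]), 'tool_rot': array([ 9.99999633e-01, -3.58168654e-06, -8.41766418e-04, -1.56491902e-04]), 'ft_force': array([ 0.9226766 , -0.5174241 ,  0.44309008]), 'moment': array([-0.02036258,  0.03209656, -0.0107726 ]), 'grip_width': 0.08707945511260543} 0.022
```

View pics/scene0.png

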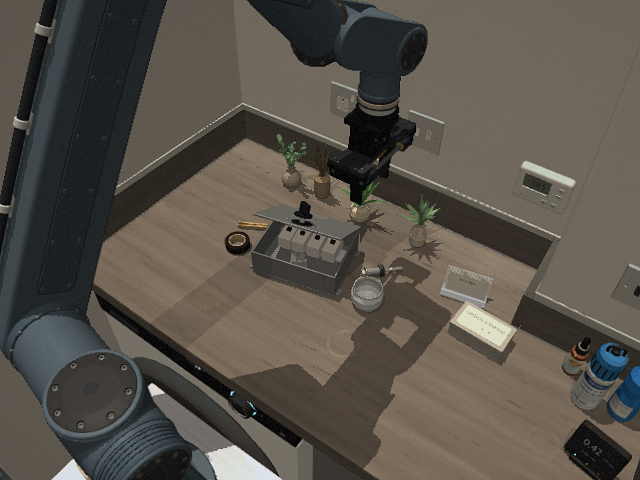

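View pics/side0.png

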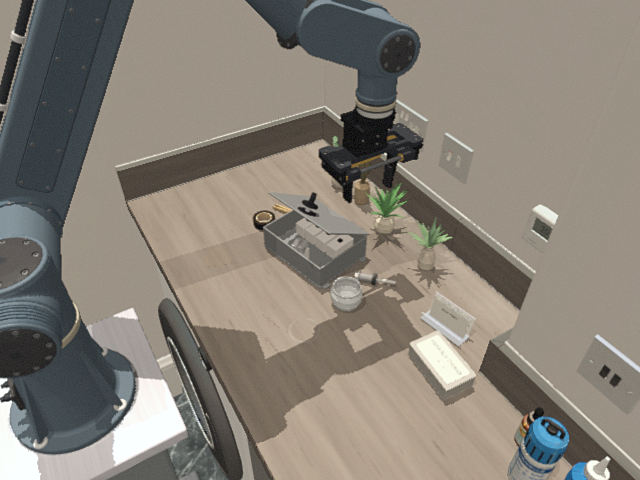

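The scene view shows the box near (305,255), its cover half open, and the stud at (303,210). The tape is at (237,241), the peg at (252,226), the cup at (367,293) and the bolt at (380,270). The side view agrees, with the stud at (311,203). I'll zoom in on both.

```bash
python3 - <<'E'
import cv2,numpy as np
a=cv2.imread('pics/scene0.png')[195:315,220:400];b=cv2.imread('pics/side0.png')[180:300,240:420]
f=lambda i:cv2.resize(i,None,fx=4.4,fy=4.4,interpolation=cv2.INTER_CUBIC)[:, :792]
x=f(a);y=f(b)
for im,(u0,v0) in((x,(220,195)),(y,(240,180))):
  for k in range(0,180,20):
    cv2.putText(im,str(u0+k),(int(k*4.4),10),0,.35,(0,0,255),1);cv2.line(im,(int(k*4.4),12),(int(k*4.4),18),(0,0,255))
  for k in range(0,120,20):
    cv2.putText(im,str(v0+k),(0,int(k*4.4)+4),0,.35,(0,0,255),1)
cv2.imwrite('pics/a.png',x);cv2.imwrite('pics/b.png',y)
E
```

```text
(no output)
```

View pics/a.png

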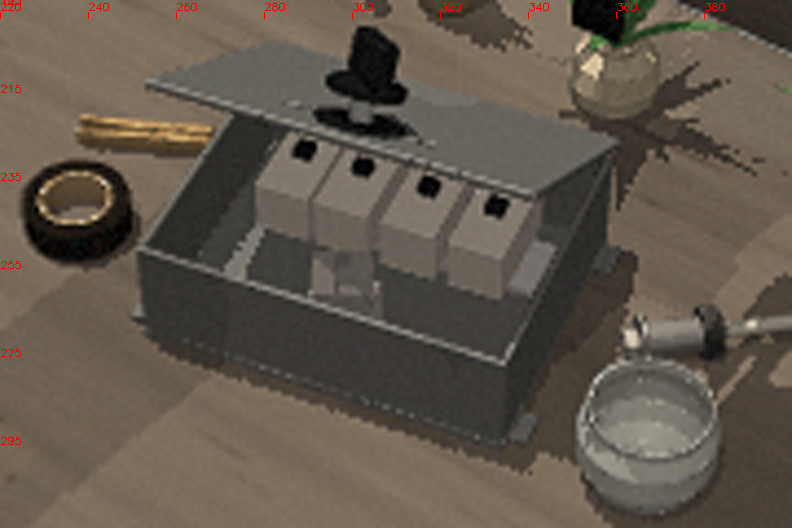

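View pics/b.png

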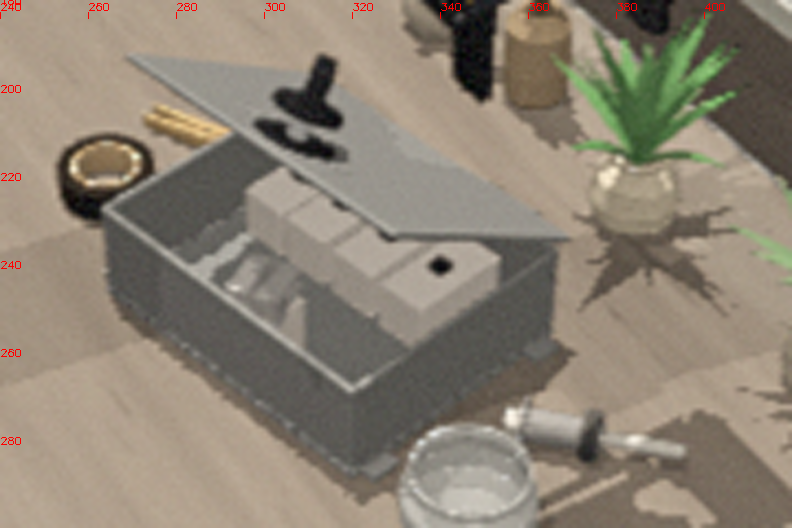

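Crop a (scene) shows the front rim corners at pixels (251.8,251.8) and (334.8,276.8), the rear-right rim at (359.1,229.1), the cover edge ends at (253.4,213.9) and (342,239.3), and the stud bar at (305,207.5). Crop b (side) shows the same points at (263.9,227.3), (320,268.6), (366.1,235.7), (269.1,193), (329.3,233.6) and (312.7,197.7).

```bash
python3 - <<'E'
from h import *
s=snap('scene');d=snap('side')
P={'FL':((251.8,251.8),(263.9,227.3)),'FR':((334.8,276.8),(320,268.6)),'RR':((359.1,229.1),(366.1,235.7)),'eL':((253.4,213.9),(269.1,193)),'eR':((342,239.3),(329.3,233.6)),'hR':((360.5,228),(369.5,234.1)),'bar':((305.2,207.5),(312.7,197.7)),'cup':((367,293),(346,291)),'tape':((237,241),(263.5,219))}
R={}
for k,(a,b) in P.items():
    p,g=two(s,a,d,b);R[k]=p;print(k,p.round(4),round(g,4))
for k in('FL','FR','RR'):print(k,onz(s,*P[k][0],.062).round(4),onz(d,*P[k][1],.062).round(4))
q={k:(onz(s,*P[k][0],.062)+onz(d,*P[k][1],.062))[:2]/2 for k in('FL','FR','RR')}
y=q['FL']-q['FR'];x=q['RR']-q['FR']
print(np.linalg.norm(y),np.linalg.norm(x),'yaw',np.arctan2(y[1],y[0])-np.pi/2,np.arctan2(x[1],x[0]))
print('ctr',(q['FL']+q['RR'])/2,(q['FL']+q['FR'])/2)
E
```

```text
Traceback (most recent call last):
  File "h.py", line 17, in two
    e1,d1=ray(c1,*p1);e2,d2=ray(c2,*p2)
          ~~~^^^^^^^^
  File "h.py", line 10, in ray
    d=np.asarray(c['rotation'])@np.array([p[0],-p[1],-1]); return np.array(c['eye']),d/np.linalg.norm(d)
      ~~~~~~~~~~~~~~~~~~~~~~~~~^~~~~~~~~~~~~~~~~~~~~~~~~~
ValueError: matmul: Input operand 1 has a mismatch in its core dimension 0, with gufunc signature (n?,k),(k,m?)->(n?,m?) (size 3 is different from 4)
```

```bash
sed -i "s/np.asarray(c\['rotation'\])/Rm(c)/; s/^from rig/from scipy.spatial.transform import Rotation\nRm=lambda c:Rotation.from_quat(c['rotation']).as_matrix()\nfrom rig/" h.py
cat > m1.py <<'E'
from h import *
s=snap('scene');d=snap('side')
P={'FL':((251.8,251.8),(263.9,227.3)),'FR':((334.8,276.8),(320,268.6)),'RR':((359.1,229.1),(366.1,235.7)),'eL':((253.4,213.9),(269.1,193)),'eR':((342,239.3),(329.3,233.6)),'hR':((360.5,228),(369.5,234.1)),'bar':((305.2,207.5),(312.7,197.7)),'cup':((367,293),(346,291)),'tape':((237,241),(263.5,219))}
R={}
for k,(a,b) in P.items():
    p,g=two(s,a,d,b);R[k]=p;print(k,p.round(4),round(g,4))
for k in('FL','FR','RR'):print(k,onz(s,*P[k][0],.062).round(4),onz(d,*P[k][1],.062).round(4))
q={k:(onz(s,*P[k][0],.062)+onz(d,*P[k][1],.062))[:2]/2 for k in('FL','FR','RR')}
y=q['FL']-q['FR'];x=q['RR']-q['FR']
print(np.linalg.norm(y),np.linalg.norm(x),'yaw',np.arctan2(y[1],y[0])-np.pi/2,np.arctan2(x[1],x[0]))
print('ctr',(q['FL']+q['RR'])/2,(q['FL']+q['FR'])/2)
E
python3 m1.py
```

```text
FL [0.4785 0.1882 0.0537] 0.0011
FR [0.5195 0.0037 0.0581] 0.0033
RR [0.6614 0.0361 0.0623] 0.0038
eL [0.5015 0.1953 0.1409] 0.0024
eR [0.542  0.0057 0.1459] 0.0033
hR [0.6725 0.039  0.0577] 0.0004
bar [0.5645 0.1104 0.1583] 0.0011
cup [ 0.5438 -0.0602  0.0315] 0.0009
tape [0.5144 0.2669 0.0083] 0.0037
FL [0.4734 0.1831 0.062 ] [0.4741 0.1788 0.062 ]
FR [0.5184 0.0031 0.062 ] [ 0.5158 -0.0011  0.062 ]
RR [0.6641 0.0376 0.062 ] [0.6595 0.0345 0.062 ]
0.18510801859830528 0.14886427545062858 yaw 0.23628338945140115 0.23787255872165072
ctr [0.56780044 0.10850084] [0.4954642  0.09096198]
```

Call:
carry_out:
  steps:
    - [[-1, 1.2, 0], 8.5, 0]
    - [[-1, 1.2, 0], 8.5, 0]
    - [[-1, 1.2, 0], 8.5, 0]
    - [[-1, 1.2, 0], 8.5, 0]
    - [[-1, 1.2, 0], 8.5, 0]
    - [[-1, 1.2, 0], 8.5, 0]
    - [[-1, 1.2, 0], 8.5, 0]
    - [[-1, 1.2, 0], 8.5, 0]
    - [[0, 0.5, 0], 8.5, 0]
    - [[0, 0, 0], 8.5, 0]
  squeeze: 15

```text
time: 1.35
position: [0.5414, 0.1041, 0.2443]
tool_rot: [0.73, 0.684, 0.0, -0.001]
ft_force: [-0.0, 0.1, 1.4]
grip_width: 0.0872
```

Call:
carry_out:
  steps:
    - [[0, 0, 0], 8.5, 0]
    - [[0, 0, 0], 8.5, 0]
    - [[0.2, -0.1, -1.2], 1, 0]
    - [[0, 0, -1.2], 0, 0]
    - [[0, 0, -1.2], 0, 0]
    - [[0, 0, -1], 0, 0]
    - [[0, 0, -1], 0, 0]
    - [[0, 0, -1], 0, 0]

```text
time: 2.15
position: [0.5433, 0.1035, 0.1733]
tool_rot: [0.616, 0.788, 0.001, -0.0]
ft_force: [0.2, 0.3, 0.3]
grip_width: 0.0868
```

```bash
python3 - <<'E'
from h import *
a=snap('scene')['pixels'][150:310,200:400,::-1];b=snap('side')['pixels'][130:290,220:420,::-1]
f=lambda i:cv2.resize(i,None,fx=2,fy=2,interpolation=cv2.INTER_CUBIC)
w=snap('wrist')['pixels'][:,:,::-1]
cv2.imwrite('pics/c.png',np.vstack([np.hstack([f(a),f(b)]),cv2.resize(w,(800,600))[160:440]]))
print(robot.get_obs()['ft_force'],robot.get_obs()['position'])
E
```

```text
[ 0.1402405  -0.45306443  1.49107292] [0.54287057 0.10350264 0.17351236]
```

View pics/c.png

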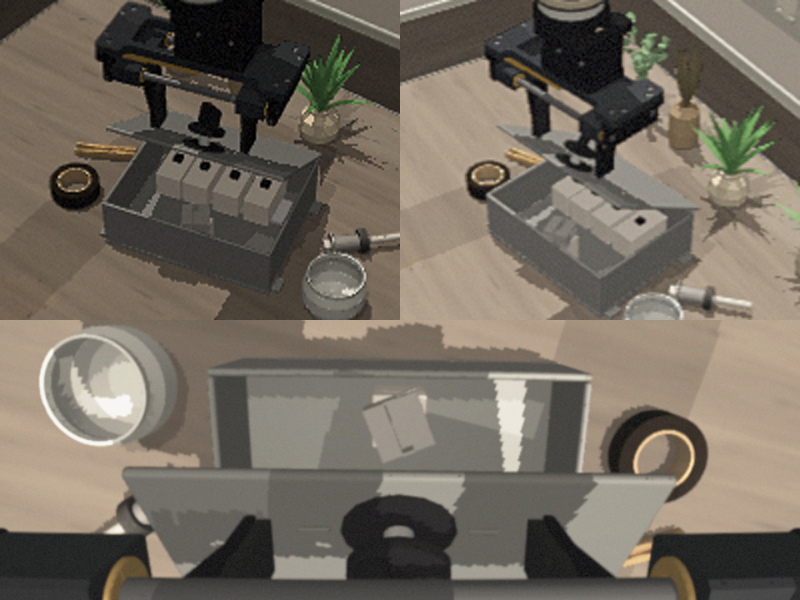

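The fingers straddle the stud with the cover still open. The wrist view also shows the askew catch top at (400,425), with a dark slot line from about (388,405) to (408,448). I'll zoom in to measure it.

```bash
python3 - <<'E'
from h import *
w=snap('wrist','w.png')['pixels'][:,:,::-1]
x0,y0=280,300
c=cv2.resize(w[y0:y0+80,x0:x0+80],None,fx=7,fy=7,interpolation=cv2.INTER_CUBIC)
c=cv2.normalize(c,None,0,255,cv2.NORM_MINMAX)
for k in range(0,80,10):
    cv2.putText(c,str(x0+k),(k*7,10),0,.35,(0,0,255),1);cv2.putText(c,str(y0+k),(0,k*7+4),0,.35,(0,0,255),1)
cv2.imwrite('pics/d.png',c)
E
```

```text
(no output)
```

View pics/d.png

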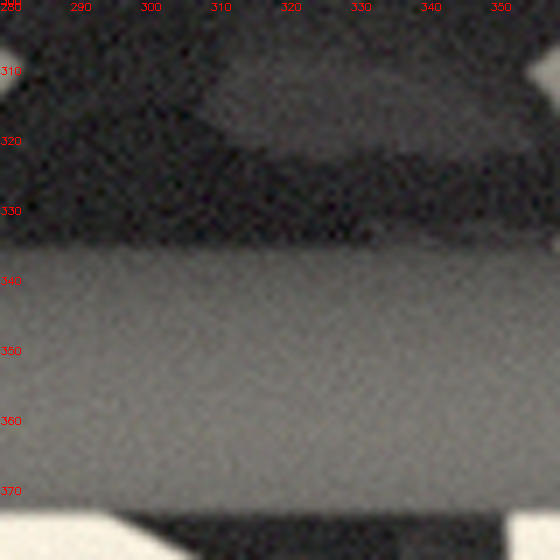

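That crop missed the catch because I forgot the montage offset, so it shows only the gripper bar. The catch is near (320,212).

```bash
python3 - <<'E'
from h import *
w=cv2.imread('pics/w.png')
x0,y0=270,170
c=cv2.resize(w[y0:y0+80,x0:x0+100],None,fx=7,fy=7,interpolation=cv2.INTER_CUBIC)
c=cv2.normalize(c,None,0,255,cv2.NORM_MINMAX)
for k in range(0,100,10):
    cv2.putText(c,str(x0+k),(k*7,10),0,.35,(0,0,255),1);cv2.putText(c,str(y0+k),(0,k*7+4),0,.35,(0,0,255),1)
cv2.imwrite('pics/e.png',c)
E
```

```text
(no output)
```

View pics/e.png

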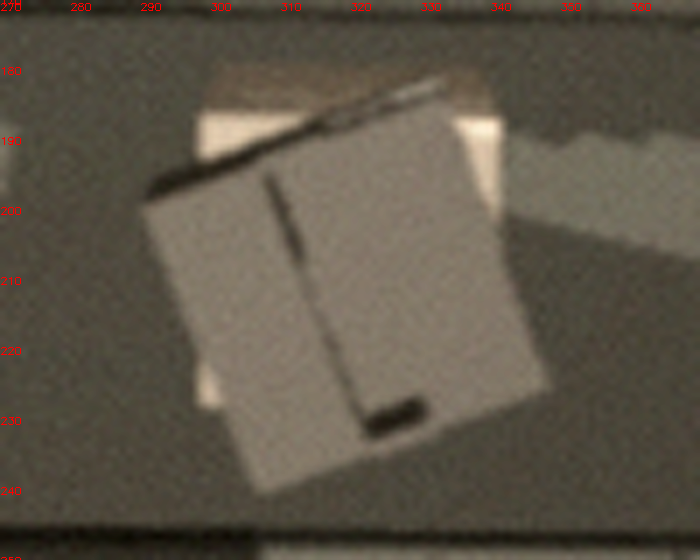

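The catch's steel top has its corners at (290,199), (331,184), (346.5,225) and (307,240). The slot's left wall runs from (307,195) to (321,231). I'll turn that into an angle.

```bash
cat > sl.py <<'E'
from h import *
c=snap('wrist');Y=.237
for z in(.045,.05,.055):
    q=[onz(c,u,v,z)[:2] for u,v in((290,199),(331,184),(346.5,225),(307,240),(307,195),(321,231))]
    A=lambda a,b:np.arctan2(*(q[b]-q[a])[::-1])
    print(z,[round(np.linalg.norm(q[i]-q[(i+1)%4])*1e3,1) for i in range(4)],'ctr',np.mean(q[:4],0).round(4),
     'yaw-box (ccw+)',[round(float((A(a,b)-Y+np.pi/4)%(np.pi/2)-np.pi/4),3) for a,b in((0,1),(1,2),(3,2),(0,3),(4,5))])
    # box front rim in wrist
print([onz(c,u,v,.062).round(4) for u,v in ((209/1.25,(370-160)/1.25),(590/1.25,(375-160)/1.25))])
E
python3 sl.py
```

```text
0.045 [np.float64(28.8), np.float64(29.6), np.float64(28.6), np.float64(30.3)] ctr [0.526 0.1  ] yaw-box (ccw+) [0.358, 0.373, 0.381, 0.378, 0.366]
0.05 [np.float64(28.2), np.float64(29.1), np.float64(28.1), np.float64(29.7)] ctr [0.5249 0.0997] yaw-box (ccw+) [0.358, 0.373, 0.381, 0.378, 0.366]
0.055 [np.float64(27.7), np.float64(28.5), np.float64(27.5), np.float64(29.1)] ctr [0.5239 0.0995] yaw-box (ccw+) [0.358, 0.373, 0.381, 0.378, 0.366]
[array([0.5175, 0.0023, 0.062 ]), array([0.4749, 0.1845, 0.062 ])]
```

The slot sits at about -0.37 rad, counter-clockwise. The catch measures 29 mm square, as given, with its centre at (0.525, 0.0995). Now I'll shut the cover.

Call:
carry_out:
  steps:
    - [[0, 0, -1], 0, 0]
    - [[0, 0, -1], 0, 0]
    - [[0, 0, -1], 0, 0]
    - [[0, 0, -1], 0, 0]
    - [[0, 0, -1], 0, 0]
    - [[0, 0, -1], 0, 0]

```text
time: 3.0
position: [0.5457, 0.1036, 0.1128]
tool_rot: [0.616, 0.788, 0.003, 0.003]
ft_force: [-0.6, -0.2, 0.2]
grip_width: 0.0872
```

Call:
carry_out:
  steps:
    - [[0, 0, -0.8], 0, 0]
    - [[0, 0, -0.8], 0, 0]
    - [[0, 0, -0.4], 0, 0]
    - [[0, 0, -0.2], 0, 0]

```text
time: 3.4
position: [0.5447, 0.1036, 0.0891]
tool_rot: [0.616, 0.788, 0.002, 0.001]
ft_force: [-7.0, 0.4, 37.4]
grip_width: 0.0869
```

Call:
carry_out:
  steps:
    - [[0, 0, 0.5], 0, 0]
    - [[0, 0, 1.5], 0, 0]
    - [[0, 0, 2], 0, 0]
    - [[-1, -0.2, 2], 8, 0]
    - [[-1, -0.2, 0], 8, 0]
    - [[0, 0, 0], 8, 0]
    - [[0, 0, 0], 8, 0]
    - [[0, 0, 0], 8, 0]
    - [[0, 0, 0], 0, 0]

```text
time: 4.3
position: [0.5265, 0.0995, 0.1536]
tool_rot: [0.296, 0.955, 0.005, 0.004]
ft_force: [0.7, 0.1, -0.0]
grip_width: 0.0869
```

```bash
python3 - <<'E'
from h import *
a=snap('scene')['pixels'][150:310,200:400,::-1];b=snap('side')['pixels'][130:290,220:420,::-1]
f=lambda i:cv2.resize(i,None,fx=2,fy=2,interpolation=cv2.INTER_CUBIC)
w=snap('wrist','w2.png')['pixels'][:,:,::-1]
cv2.imwrite('pics/f.png',np.vstack([np.hstack([f(a),f(b)]),w[200:480][:,np.r_[0:640]] if 0 else cv2.copyMakeBorder(w[200:480],0,0,0,160,0)]))
o=robot.get_obs();print(o['ft_force'],o['position'],o['tool_rot'],o['q'])
E
```

```text
[ 0.94282037 -0.63722697  0.37230372] [0.52623757 0.09958236 0.15339435] [0.29759734 0.95467271 0.00447445 0.00397633] [-0.02522496  0.53532873  1.75110991  0.0086005   0.84507569 -2.56813202]
```

View pics/f.png

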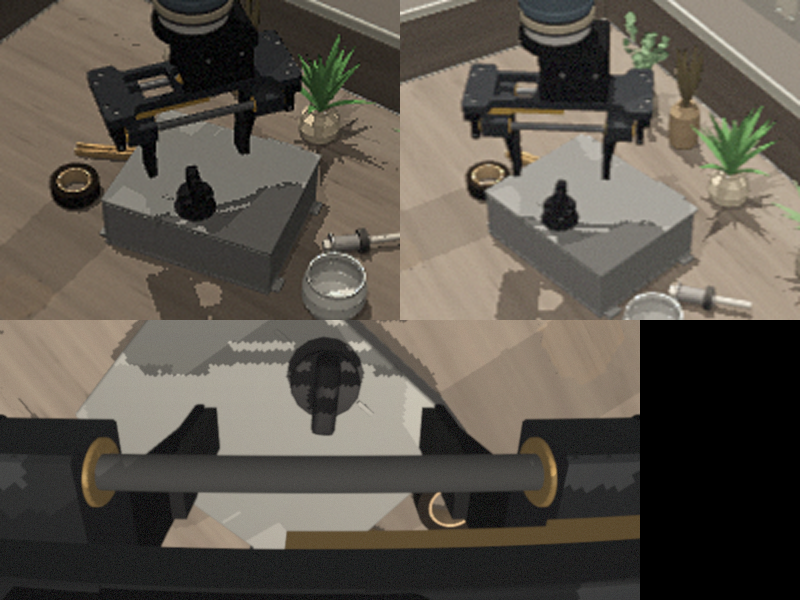

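The cover is shut flat. In the wrist view the stud's flange is centred near (325,257), and its bar runs along the image vertical, so the jaws are lined up with it. Next I'll check the stud's position and the bar's angle.

```bash
python3 - <<'E'
from h import *
c=snap('wrist');g=cv2.cvtColor(c['pixels'],cv2.COLOR_RGB2GRAY)
m=(g[210:320,270:380]<75).astype(np.uint8)
n,l,st,ce=cv2.connectedComponentsWithStats(m);i=1+st[1:,4].argmax();print(st[i],ce[i]+[270,210])
# bar end corners at top z=.0985: near edge pixels, flange left/right extremes
ys,xs=np.where(l==i);xs=xs+270;ys=ys+210
print('flange L/R',xs.min(),xs.max(),'top',ys.min())
L=onz(c,xs.min(),ys[xs==xs.min()].mean(),.0735);R=onz(c,xs.max(),ys[xs==xs.max()].mean(),.0735);print(L,R,(L+R)/2,np.linalg.norm(L-R))
for v in range(285,312,5):
    r=xs[ys==v]; 
    if len(r):print(v,r.min(),r.max(),onz(c,(r.min()+r.max())/2,v,.0985).round(4))
o=robot.get_obs();z=Rotation.from_quat(o['tool_rot']).as_matrix();print(z.round(3))
E
```

```text
[  18    7   75   98 4985] [324.04373119 260.1227683 ]
flange L/R 288 362 top 217
[0.53851344 0.08652475 0.0735    ] [0.50419955 0.10975514 0.0735    ] [0.52135649 0.09813994 0.0735    ] 0.041437834203252845
285 299 350 [0.5266 0.105  0.0985]
290 305 345 [0.5279 0.1074 0.0985]
295 312 336 [0.5299 0.1094 0.0985]
300 312 334 [0.5319 0.1114 0.0985]
305 312 334 [0.5336 0.1138 0.0985]
310 312 333 [0.5354 0.116  0.0985]
[[-0.823  0.568  0.01 ]
 [ 0.568  0.823  0.006]
 [-0.005  0.011 -1.   ]]
```

Call:
carry_out:
  steps:
    - [[-0.25, -0.1, -1], -3, 0]
    - [[0, 0, -1.5], 0, 0]
    - [[0, 0, -1.5], 0, 0]
    - [[0, 0, -1], 0, 0.2]
    - [[0, 0, 0], 0, 0.5]
    - [[0, 0, 0], 0, 0.6]
  squeeze: 12

```text
time: 5.1
position: [0.5248, 0.0986, 0.1021]
tool_rot: [0.327, 0.945, 0.005, 0.005]
ft_force: [-0.1, 0.1, -0.6]
grip_width: 0.0705
```

```bash
python3 - <<'E'
from h import *
o=robot.get_obs();z=Rotation.from_quat(o['tool_rot']).as_matrix();print(o['position'],o['ft_force'],o['grip_width'],np.degrees(np.arctan2(z[1,0],z[0,0])))
E
```

```text
[0.52482626 0.09863385 0.10214871] [-0.13532476  0.10211534 -0.62954685] 0.07048596143772919 141.82146506474774
```

Call:
carry_out:
  steps:
    - [[0, 0, -0.1], 0, 0.7]
    - [[0, 0, 0], 0, 0.75]
    - [[0, 0, 0], 0, 0.8]
    - [[0, 0, 0], 0, 0.85]
    - [[0, 0, 0], 0, 0.9]
    - [[0, 0, 0], 0, 0.95]
    - [[0, 0, 0], 0, 1]
    - [[0, 0, 0], 0, 1]
    - [[0, 0, 0], 0, 1]
    - [[0, 0, 0], 0, 1]

```text
time: 6.1
position: [0.5233, 0.1, 0.1025]
tool_rot: [0.328, 0.945, 0.005, 0.004]
ft_force: [-0.8, 1.3, -1.5]
grip_width: 0.0374
```

```bash
cat > st.py <<'E'
from h import *
o=robot.get_obs();z=Rotation.from_quat(o['tool_rot']).as_matrix();print(o['time'],o['position'].round(4),o['ft_force'].round(1),o['moment'].round(2),o['grip_width'].round(4),np.degrees(np.arctan2(z[1,0],z[0,0])).round(2),(z[:,2]).round(3))
E
python3 st.py
```

```text
Traceback (most recent call last):
  File "st.py", line 2, in <module>
    o=robot.get_obs();z=Rotation.from_quat(o['tool_rot']).as_matrix();print(o['time'],o['position'].round(4),o['ft_force'].round(1),o['moment'].round(2),o['grip_width'].round(4),np.degrees(np.arctan2(z[1,0],z[0,0])).round(2),(z[:,2]).round(3))
                                                                                                                                                         ^^^^^^^^^^^^^^^^^^^^^
AttributeError: 'float' object has no attribute 'round'
```

Call:
carry_out:
  steps:
    - [[0, 0, 0], 0, 1]

```text
time: 6.2
position: [0.5233, 0.1, 0.1025]
tool_rot: [0.328, 0.945, 0.005, 0.004]
ft_force: [-1.9, 0.7, -1.0]
grip_width: 0.0372
```

```bash
sed -i "s/o\['grip_width'\].round(4)/round(o['grip_width'],4)/" st.py; python3 st.py; python3 - <<'E'
from h import *
a=snap('scene')['pixels'][190:290,240:370,::-1];b=snap('side')['pixels'][170:270,250:380,::-1]
f=lambda i:cv2.resize(i,None,fx=3,fy=3,interpolation=cv2.INTER_CUBIC)
w=snap('wrist')['pixels'][:,:,::-1]
cv2.imwrite('pics/g.png',np.vstack([np.hstack([f(a),f(b)]),cv2.copyMakeBorder(w[190:480],0,0,0,140,0)]))
E
```

```text
6.2 [0.5233 0.1    0.1025] [-1.9  0.7 -1. ] [0.33 0.15 0.03] 0.0372 141.71 [ 0.011  0.008 -1.   ]
```

View pics/g.png

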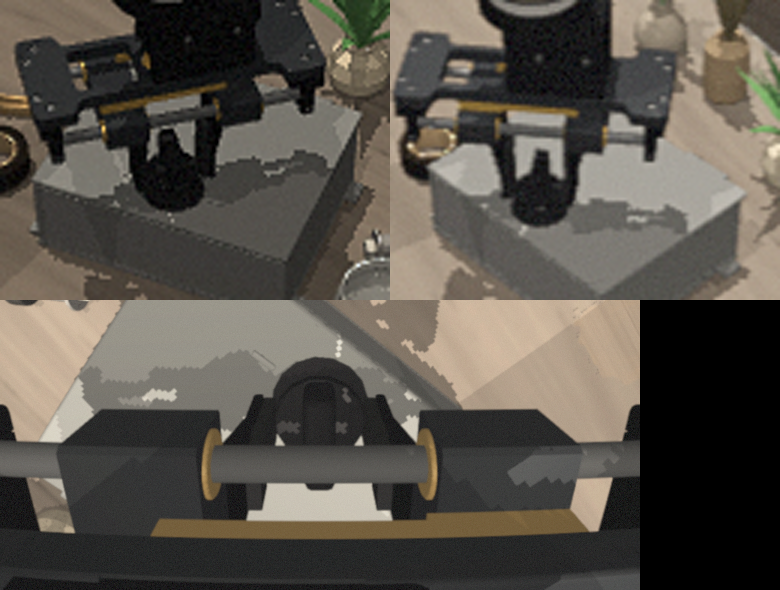

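The pads have closed on the flange's sides at 37 mm, below the bar. I'll open a little, rise 6 mm and close again.

Call:
carry_out:
  steps:
    - [[0, 0, 0], 0, 0.45]
    - [[0, 0, 0], 0, 0.45]
    - [[0, 0, 0.4], 0, 0.45]
    - [[0, 0, 0.2], 0, 0.45]
    - [[0, 0, 0], 0, 1]
    - [[0, 0, 0], 0, 1]
    - [[0, 0, 0], 0, 1]
    - [[0, 0, 0], 0, 1]
    - [[0, 0, 0], 0, 1]
    - [[0, 0, 0], 0, 1]

```text
time: 7.35
position: [0.5235, 0.1002, 0.1099]
tool_rot: [0.328, 0.945, 0.006, 0.004]
ft_force: [-2.9, 3.5, 2.1]
grip_width: 0.0121
```

```bash
python3 st.py
```

```text
7.35 [0.5235 0.1002 0.1099] [-2.9  3.5  2.1] [0.79 0.54 0.04] 0.0121 141.69 [ 0.012  0.008 -1.   ]
```

Call:
carry_out:
  steps:
    - [[0, 0, 0], -4.3, 1]
    - [[0, 0, 0], -4.3, 1]
    - [[0, 0, 0], -4.3, 1]
    - [[0, 0, 0], -4, 1]
    - [[0, 0, 0], 0, 1]

```text
time: 7.85
position: [0.5239, 0.1, 0.1101]
tool_rot: [0.467, 0.884, 0.005, 0.006]
ft_force: [-0.8, 1.0, 0.6]
grip_width: 0.0119
```

```bash
python3 st.py
```

```text
7.85 [0.5239 0.1    0.1101] [-0.8  1.   0.6] [0.3  0.14 0.  ] 0.0119 124.25 [ 0.015  0.003 -1.   ]
```

Call:
carry_out:
  steps:
    - [[0, 0, -0.1], 0, 1]
    - [[0, 0, -0.1], 0, 1]
    - [[0, 0, -0.1], 0, 1]

```text
time: 8.15
position: [0.5239, 0.1, 0.1075]
tool_rot: [0.466, 0.885, 0.005, 0.006]
ft_force: [-0.3, 0.6, 2.9]
grip_width: 0.0118
```

```bash
python3 st.py
```

```text
8.15 [0.5239 0.1    0.1075] [-0.3  0.6  2.9] [ 0.29  0.26 -0.03] 0.0118 124.44 [ 0.015  0.003 -1.   ]
```

Call:
carry_out:
  steps:
    - [[0, 0, -0.1], 0, 1]
    - [[0, 0, -0.1], 0, 1]
    - [[0, 0, -0.1], 0, 1]

```text
time: 8.45
position: [0.5239, 0.1, 0.1048]
tool_rot: [0.466, 0.885, 0.005, 0.006]
ft_force: [-1.4, 0.8, 5.4]
grip_width: 0.0121
```

```bash
python3 st.py
```

```text
8.45 [0.5239 0.1    0.1048] [-1.4  0.8  5.4] [ 0.27  0.32 -0.01] 0.0121 124.48 [ 0.015  0.003 -1.   ]
```

Call:
carry_out:
  steps:
    - [[0, 0, -0.1], 0, 1]
    - [[0, 0, -0.1], 0, 1]
    - [[0, 0, -0.1], 0, 1]

```text
time: 8.75
position: [0.5239, 0.1, 0.1023]
tool_rot: [0.465, 0.885, 0.005, 0.006]
ft_force: [-2.3, 1.2, 6.8]
grip_width: 0.0118
```

```bash
python3 st.py
```

```text
8.75 [0.5239 0.1    0.1023] [-2.3  1.2  6.8] [ 0.26  0.33 -0.05] 0.0118 124.52 [ 0.015  0.003 -1.   ]
```

The force follows the spring law exactly: 7.6 mm in gives 6.8 N. That means the pin is in the slot. I'll press on to the bottom.

Call:
carry_out:
  steps:
    - [[0, 0, -0.1], 0, 1]
    - [[0, 0, -0.1], 0, 1]
    - [[0, 0, -0.1], 0, 1]
    - [[0, 0, -0.1], 0, 1]
  squeeze: 18

```text
time: 9.15
position: [0.5239, 0.1, 0.0995]
tool_rot: [0.465, 0.885, 0.005, 0.006]
ft_force: [-1.7, 0.8, 7.3]
grip_width: 0.012
```

```bash
python3 st.py
```

```text
9.15 [0.5239 0.1    0.0995] [-1.7  0.8  7.3] [ 0.2   0.41 -0.03] 0.012 124.56 [ 0.016  0.003 -1.   ]
```

Call:
carry_out:
  steps:
    - [[0, 0, -0.1], 0, 1]
    - [[0, 0, -0.1], 0, 1]

```text
time: 9.35
position: [0.5239, 0.1, 0.0984]
tool_rot: [0.465, 0.885, 0.005, 0.006]
ft_force: [-1.9, 0.8, 8.1]
grip_width: 0.0119
```

```bash
python3 st.py
```

```text
9.35 [0.5239 0.1    0.0984] [-1.9  0.8  8.1] [ 0.32  0.45 -0.07] 0.0119 124.58 [ 0.016  0.003 -1.   ]
```

Call:
carry_out:
  steps:
    - [[0, 0, -0.1], 0, 1]
    - [[0, 0, -0.05], 0, 1]

```text
time: 9.55
position: [0.5238, 0.1, 0.0981]
tool_rot: [0.465, 0.885, 0.005, 0.007]
ft_force: [-1.8, 0.8, 7.9]
grip_width: 0.0117
```

```bash
python3 st.py
```

```text
9.55 [0.5238 0.1    0.0981] [-1.8  0.8  7.9] [ 0.3   0.5  -0.03] 0.0117 124.61 [ 0.016  0.003 -1.   ]
```

Call:
carry_out:
  steps:
    - [[0, 0, -0.13], 0, 1]
    - [[0, 0, -0.13], 0, 1]

```text
time: 9.75
position: [0.5239, 0.1001, 0.0979]
tool_rot: [0.464, 0.886, 0.005, 0.007]
ft_force: [-3.7, 0.3, 15.3]
grip_width: 0.0119
```

```bash
python3 st.py
```

```text
9.75 [0.5239 0.1001 0.0979] [-3.7  0.3 15.3] [ 0.25  0.77 -0.03] 0.0119 124.64 [ 0.017  0.003 -1.   ]
```

It's at the bottom: 12 mm in, with the force stepping up there. Now I'll turn clockwise while holding it down.

Call:
carry_out:
  steps:
    - [[0, 0, -0.05], -3, 1]
    - [[0, 0, -0.08], -4, 1]
    - [[0, 0, -0.08], -4, 1]
  squeeze: 25

```text
time: 10.05
position: [0.524, 0.0998, 0.0981]
tool_rot: [0.549, 0.836, 0.005, 0.008]
ft_force: [-2.5, -0.1, 8.7]
grip_width: 0.0121
```

```bash
python3 st.py
```

```text
10.05 [0.524  0.0998 0.0981] [-2.5 -0.1  8.7] [0.22 0.45 0.03] 0.0121 113.34 [ 0.019 -0.002 -1.   ]
```

Call:
carry_out:
  steps:
    - [[0, 0, -0.08], -4, 1]
    - [[0, 0, -0.08], -4, 1]
    - [[0, 0, -0.08], -4, 1]
    - [[0, 0, -0.08], -4, 1]
    - [[0, 0, -0.08], -4, 1]

```text
time: 10.55
position: [0.5242, 0.0993, 0.098]
tool_rot: [0.691, 0.723, 0.003, 0.01]
ft_force: [-2.5, 0.3, 11.4]
grip_width: 0.0121
```

```bash
python3 st.py
```

```text
10.55 [0.5242 0.0993 0.098 ] [-2.5  0.3 11.4] [0.23 0.51 0.04] 0.0121 92.64 [ 0.019 -0.01  -1.   ]
```

Call:
carry_out:
  steps:
    - [[0, 0, -0.07], -4, 1]
    - [[0, 0, -0.07], -4, 1]
    - [[0, 0, -0.07], -4, 1]
    - [[0, 0, -0.07], -4, 1]
    - [[0, 0, -0.07], -4, 1]
    - [[0, 0, -0.07], -4, 1]
    - [[0, 0, -0.07], -4, 1]

```text
time: 11.25
position: [0.5241, 0.0984, 0.0981]
tool_rot: [0.85, 0.527, 0.0, 0.012]
ft_force: [-2.7, -0.5, 8.6]
grip_width: 0.0116
```

```bash
python3 st.py
```

```text
11.25 [0.5241 0.0984 0.0981] [-2.7 -0.5  8.6] [0.28 0.47 0.02] 0.0116 63.63 [ 0.013 -0.02  -1.   ]
```

Call:
carry_out:
  steps:
    - [[0, 0, -0.07], -4, 1]
    - [[0, 0, -0.07], -4, 1]
    - [[0, 0, -0.07], -4, 1]
    - [[0, 0, -0.07], -4, 1]
    - [[0, 0, -0.07], -3, 1]
    - [[0, 0, -0.07], -3, 1]

```text
time: 11.85
position: [0.5238, 0.0979, 0.0981]
tool_rot: [0.937, 0.349, -0.002, 0.012]
ft_force: [-3.1, -0.2, 9.5]
grip_width: 0.0118
```

```bash
python3 st.py
```

```text
11.85 [0.5238 0.0979 0.0981] [-3.1 -0.2  9.5] [0.2  0.46 0.05] 0.0118 40.81 [ 0.005 -0.025 -1.   ]
```

Call:
carry_out:
  steps:
    - [[0, 0, -0.07], -2, 1]
    - [[0, 0, -0.07], -2, 1]
    - [[0, 0, -0.07], -2, 1]

```text
time: 12.15
position: [0.5237, 0.0977, 0.0981]
tool_rot: [0.955, 0.297, -0.002, 0.013]
ft_force: [-2.5, 0.7, 9.5]
grip_width: 0.012
```

```bash
python3 st.py
```

```text
12.15 [0.5237 0.0977 0.0981] [-2.5  0.7  9.5] [0.24 0.48 0.01] 0.012 34.59 [ 0.003 -0.025 -1.   ]
```

Call:
carry_out:
  steps:
    - [[0, 0, -0.07], -1, 1]
    - [[0, 0, -0.07], -1, 1]

```text
time: 12.35
position: [0.5236, 0.0976, 0.0981]
tool_rot: [0.96, 0.28, -0.002, 0.013]
ft_force: [-2.7, 0.9, 10.4]
grip_width: 0.0119
```

```bash
python3 st.py
```

```text
12.35 [0.5236 0.0976 0.0981] [-2.7  0.9 10.4] [ 0.28  0.42 -0.01] 0.0119 32.52 [ 0.003 -0.026 -1.   ]
```

I'm 92° past the slot with no stop torque yet, which is inside the notch window. I'll let it rise gently to test whether it locks.

Call:
carry_out:
  steps:
    - [[0, 0, 0.1], 0, 1]
    - [[0, 0, 0.1], 0, 1]
    - [[0, 0, 0.1], 0, 1]

```text
time: 12.65
position: [0.5235, 0.0977, 0.1019]
tool_rot: [0.96, 0.28, -0.002, 0.013]
ft_force: [0.4, 0.0, -6.2]
grip_width: 0.0119
```

```bash
python3 st.py
```

```text
12.65 [0.5235 0.0977 0.1019] [ 0.4  0.  -6.2] [ 0.27 -0.13 -0.04] 0.0119 32.51 [ 0.003 -0.025 -1.   ]
```

It stopped 3.6–4 mm up and now resists the pull at -6 N, which is the notch at about 8.4 mm. Now I'll unload, open and retreat.

Call:
carry_out:
  steps:
    - [[0, 0, -0.05], 0, 1]
    - [[0, 0, 0], 0, 0.6]
    - [[0, 0, 0], 0, 0.6]
    - [[0, 0, 0], 0, 0.4]
    - [[0, 0, 0], 0, 0.4]
    - [[0, 0, 1.5], 0, 0.4]
    - [[0, 0, 3], 0, 0.4]
    - [[0, 0, 4], 0, 0.4]
    - [[0, 0, 4], 0, 0.4]
    - [[0, 0, 2], 0, 0.4]

```text
time: 13.65
position: [0.5168, 0.0938, 0.2451]
tool_rot: [0.959, 0.283, -0.012, 0.013]
ft_force: [0.3, 0.8, -0.4]
grip_width: 0.0525
```

```bash
python3 st.py; python3 - <<'E'
from h import *
a=snap('scene')['pixels'][190:310,220:400,::-1];b=snap('side')['pixels'][170:290,240:420,::-1]
f=lambda i:cv2.resize(i,None,fx=2.2,fy=2.2,interpolation=cv2.INTER_CUBIC)
w=snap('wrist')['pixels'][:,:,::-1]
x=np.hstack([f(a),f(b)])
cv2.imwrite('pics/i.png',np.vstack([x,cv2.copyMakeBorder(w[0:320],0,0,0,x.shape[1]-640,0)]))
E
```

```text
13.65 [0.5168 0.0938 0.2451] [ 0.3  0.8 -0.4] [-0.   -0.11 -0.01] 0.0525 32.84 [-0.016 -0.033 -0.999]
```

View pics/i.png

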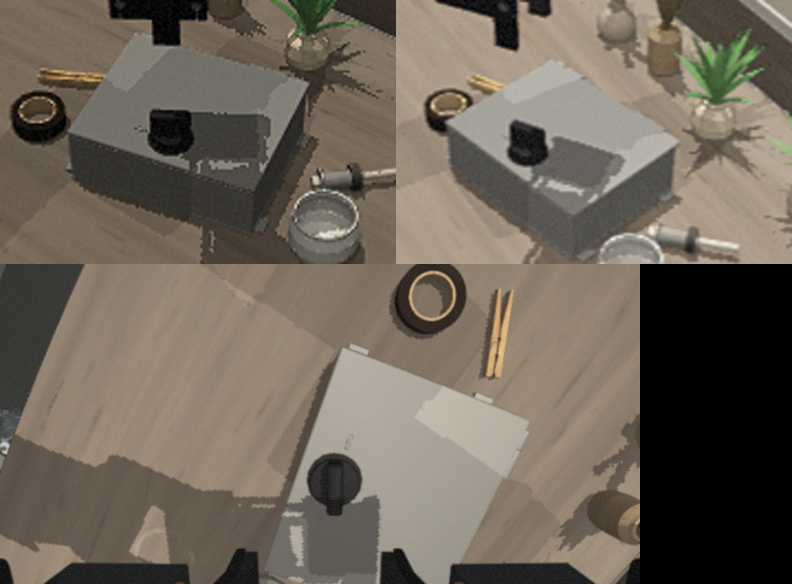

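The cover is flat and shut. The bar still sits at the turned angle and the stud is low on the cover. The tape, peg, bolt and cup look unmoved. Handing in.

```bash
python3 -c "
from rig import robot
print(robot.hand_in())"
```

```text
the job is handed in; nothing more can be done
None
```

The cover is shut and, by my checks, the stud is locked. I handed the job in at about 14 s of the 72 s allowed; the hand-in gives no verdict.

- **Shutting:** I swung the cover down with the open fingers either side of the stud. The last push reached 37 N on the fingertips, which is more than was needed and close to the 40 N limit for the arm and gripper body.
- **Finding the slot:** Before shutting, the wrist camera showed the catch askew, with its slot at about -0.37 rad. I turned the stud there and pressed. The force followed the spring law down to 12 mm.
- **Force on the catch:** It peaked at 15 N for a moment at the bottom, against the 25 N limit. It stayed around 9–11 N while turning.
- **Turning and locking:** I turned it about 92° clockwise and never met the hard stop. When I eased off, it rose about 4 mm, to about 8 mm pressed in. It then held against a 6 N upward pull, as a locked stud should.

**Final pictures:** The cover lies flat and the stud has stayed turned. The tape, peg, cup and bolt look unmoved, and the gripper was clear. The card holder was outside the final crops, but the arm never went near it.

**One disagreement:** My first grasp closed on the flange's sides at 37 mm, about 4 mm higher than the given dimensions predicted. I reopened, rose 6–7 mm and gripped the bar. I did not find the cause.

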